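Raise the copy-stand glass with its hand lever

ROBOT

A 6-joint arm with a two-finger parallel gripper is mounted at the origin on the work surface. World frame = base frame: x ahead of the robot, y to its left, z up, the work surface at z = 0. Lengths are in m, angles in rad, forces in N, time in s.
With the tool pointing down it reaches from about 0.275 to 0.725 m from the base axis. Payload 15.9 kg.
Tool frame: the origin (TCP) lies on the centre line of the jaws, within the pads' length; the fingertips stand ctrl.tip_extent ahead of it and the grasp point (between the pads) lies 6 mm ahead of it (ctrl.tip_extent is the distance from the TCP to the fingertips, in m); y points along the fingers, z is the direction in which the jaws open and shut, and the axes are right-handed (so a half turn about y gives the same grasp; the last joint's range is limited). The gripper opens to 85 mm and grips with 20 to 120 N. Pads are 22 mm wide; open, the fingers measure 114 mm over their backs; the gripper's body (76 mm by 85 mm) begins 54 mm behind the grasp point. The pads swing forward as they close: fully open they stand 13 mm farther back than shut.
Start: joints at [1.106, 0.213, -0.034, 1.323, 0, 1.571], TCP at [0.224, 0.447, 0.256] pointing down, gripper open.
Joint ranges: [-2.98, 2.98], [-0.74, 1.72], [-1.14, 1.35], [-2.1, 2.04], [-1.57, 1.44], [-3.14, 3.14]. Speed limits (rad/s): [1.89, 1.89, 2.39, 2.57, 3.14, 3.14].

INTERFACE

Orientations are given as a rotation vector (axis times angle).
In Python, from workcell import ctrl gives the robot as it stands.
- The arm moves only by the tool move_arm, never from a script. Its argument "targets" is a list of rows, each an object of numbers: "x", "y", "z": the shift along the tool's x, y, z in cm; "roll": the turn about the tool's y in rad; "claw": the finger opening in cm, from 0 to 8.54. In form: [{"x": .., "y": .., "z": .., "roll": .., "claw": ..}, ...]. A call has 1 to 12 rows; each row is the pose to reach, as a shift and turn from the pose commanded when the call began, along the tool's axes at that moment; what a row does not reach only later rows make up. A row lasts 1/12 s, in which the tool goes at most 41.7 mm and 7.16 degrees, less where a joint would pass 70% of its speed; a pose out of reach is approached as far as the arm can. A call with a gripper value outside its range is refused whole. The fingers move at their own pace and stop on an object; "grip_force" is the grip in N (left out, the last holds). Time passes only in rows, so rows that repeat a pose let the fingers close. It gives the time, the measured TCP pose, the force and the opening at its end, in the units of the state.
- ctrl.observe(): the state, without advancing time (a new reading comes with each control period).
- ctrl.read_camera(name): name is "scene" or "top"; returns the picture (384x512x3 uint8, red, green, blue); there is no depth.
- ctrl.camera_params(name): a dict with "fx", "fy", "cx", "cy" (pixels), "k1" (the pictures are not rectified: a ray, as slopes to the right and down, at radius r is drawn at 1 + k1 r^2 times it, then the intrinsics apply), "world_from_camera" (4x4, takes a point from camera to world coordinates). Camera axes: x right, y up, looking along -z (the intrinsics and any distortion apply to the point x, -y, -z); pixel columns grow to the right and rows downward; lengths in m; the calibration is good to about 2 mm. A picture is of the moment at which its call begins. camera_params takes no time and is no camera call.
- ctrl.sign_off(): hands the job in, once; it reports no verdict.
The state is a dict: "clock": time; "joint_pos": joint angles; "qvel": joint speeds; "effort": joint torques, N m; "position": TCP position; "orientation": TCP orientation; "force": force on the tool from outside, world axes, zero at the start; "moment": the same for the moment, N m; "opening": finger opening in m.
Only numpy, scipy, OpenCV 4.12 (cv2) and the standard library are available. Lean on these libraries where they do the work, as an engineer would, in place of code of your own. Each camera call takes 0.05 s, during which the arm holds its last target.

TASK

On the office copy stand, push the lever's locking bolt sideways by its upright tab until the bolt is fully out from under the lever, then press the black pad at the lever's long end all the way down so that its short end raises the heavy glass flap off the open book. Finish while holding the pad pressed down with the fingertips, so that a colleague can turn the page. Do not touch the glass flap, do not lift the lever out of its forks, and leave the other things on the desk where they stand.

Things in the scene. Friction and masses are not known exactly. Their poses are not given: they have to be found in the camera images.
- stand: Copy stand, fixed grey steel frame. Origin: on the desk straight below the lever's pivot. x runs along the lever from the black pad (x = -250 mm) over the pivot (0) to the glass flap (110 to 360 mm); the bolt slides out to +y; z up. Bed under the flap: 61 mm high, 300 mm wide. Under the pad a rubber stop, top 20 mm above the desk.
- fulcrum (a point): The pivot's seat on the stand: centre of the lever's cross pin when it rests in the two open-topped forks, 78 mm above the desk (stand frame 0, 0, 78 mm). The forks reach 91 mm above the desk, at y = +-31 to +-45 mm, x = +-22 mm.
- lever: Loose steel lever, 0.5 kg, bar 24 mm wide, 14 mm thick. Origin: centre of its 100 mm cross pin, which only rests in the forks. Frame parallel to the stand's at rest. Pad centre 250 mm from the pin, short tip 120 mm, under the flap's edge. At rest the bar slopes 0.20 rad, pad high; fully pressed it has turned about 0.38 rad, pad on the rubber stop. Weight of the flap holds it up and returns it.
- lever_pad (a point): Centre of the top face of the black pad at the lever's long end; pad 44 mm along the lever, 50 mm wide, 14 mm thick. About 134 mm above the desk at rest, about 37 mm when fully pressed; in plan it moves less than 10 mm meanwhile. With the bolt out, pressing the pad's centre takes about 4 to 9 N until it meets the hard stop.
- bolt (a joint): Travel of the steel locking bolt, m: 0 to 0.012 at the start (its block, 44 mm wide, stands under the lever 150 mm from the pivot and stops it from being pressed), 0.06 fully out at its end stop. Slides level along the stand's +y, friction about 2 N, stays where it is left.
- bolt_tab (a point): On the bolt's upright tab: middle of the top edge of the face towards the lever, 145 mm above the desk. Tab: steel plate 60 mm wide (along the lever), 8 mm thick, free from 52 to 145 mm above the desk, face 80 mm (plus travel) from the lever's centre line. Push this face to the stand's +y. The room between it and the bar (edge at y = 12 mm, top 116 mm high there) is free.
- platen (a joint): Opening angle of the glass flap (a steel-framed glass plate 250 x 300 mm, about 3 kg, hinged along its edge farthest from the lever), rad: 0 closed on the book, about 0.185 with the lever pressed onto its stop.
- platen_edge (a point): Middle of the top of the flap's free front edge (the edge towards the lever), 81 mm above the desk when closed.
- tape_roll: Bystander: roll of amber tape lying flat, 84 mm across, 24 mm high. Origin: centre of its underside.
- stapler: Bystander: desk stapler, 130 x 32 mm, 52 mm high. Origin: centre of its underside.
- stamp: Bystander: wooden hand stamp, 36 mm across, 67 mm high. Origin: centre of its underside.
- note_block: Bystander: white block of note paper, 90 x 90 mm, 45 mm high. Origin: centre of its underside.
- mug: Bystander: white mug, 82 mm across, 95 mm high. Origin: centre of its underside.
- flask: Bystander: dark steel flask, 72 mm across, 220 mm high. Origin: centre of its underside.
- pen_pot: Bystander: black pot with pens, 80 mm across, 145 mm high. Origin: centre of its underside.

How it is judged:
On the way, in this order (a step that is already met when the one before it is completed fails the run):
1. the bolt is out from under the lever (more than 42 mm), the flap still closed (value of joint bolt above 0.042 m and value of joint platen below 0.03 rad), for 0.1 s.
2. the pressed lever has raised the flap (value of joint platen above 0.155 rad and contact force between the fingers and lever above 1 N and distance between lever and fulcrum below 0.012 m), for 0.3 s.
At the end, for the whole second after the job is handed in: The fingers still press on the lever (more than 1 N), its pad is within about 15 mm of fully down, the flap is raised by more than 0.155 rad (of about 0.185) and still, by the lever alone; the lever's pin sits in its forks (within 12 mm) and the bolt is more than 42 mm out (all of step 2 and value of joint bolt above 0.042 m and z of lever_pad in the frame of stand below 0.052 m and contact force between the arm and platen below 0.5 N and velocity of joint platen below 0.05 rad/s); the arm keeps its last pose, push and grip.
It fails at once if the robot touches the glass flap (contact force between the arm and platen above 1 N).
It fails at once if the lever is lifted or knocked out of its forks (distance between lever and fulcrum above 0.02 m).
It fails at once if a bystander is moved by more than 30 mm (distance of any of tape_roll, stapler, stamp, note_block, mug, flask, pen_pot from where it was at the start of the episode above 0.03 m).
It also fails if it takes over 42 s, if anything falls off the work surface, if the arm or the gripper's body presses on something with over 40 N, if the wrist force passes 120 N, or if a joint passes its speed limit or range.

## Working session

There is one attempt and no reset: what is moved stays moved. The work goes in short steps, Python scripts to look and compute and a tool call to move; the robot and the scene stay as the last step left them, time stands still between calls to the robot, and variables do not carry over. Pictures are saved under pics/ and viewed, and the job is handed in when it is done.

Besides the shell and the picture viewer there is one more tool, called as name(argument=value, ...), one argument or row to a line, values as JSON. move_arm: Moves the arm, as the interface text tells. Its arguments: {"type":"object","properties":{"targets":{"type":"array"},"grip_force":{"type":"number"}},"required":["targets"]}

```bash
mkdir -p pics
python3 - <<'E'
from workcell import ctrl
import cv2
s=ctrl.observe();print({k:s[k] for k in('clock','position','orientation','opening','force')},ctrl.tip_extent)
for n in('scene','top'):
    im=ctrl.read_camera(n);cv2.imwrite(f'pics/{n}0.png',im[:,:,::-1]);print(n,ctrl.camera_params(n))
E
```

```text
{'clock': 0.0, 'position': array([0.22398411, 0.44670656, 0.2558202 ]), 'orientation': array([-1.54095389,  0.36467558, -0.36427468]), 'opening': 0.08560270842722446, 'force': array([-0.34286458,  0.44518274, -1.17540703])} 0.025
scene {'fx': 490.8651219754708, 'fy': 490.8651219754708, 'cx': 261.3225910743293, 'cy': 194.90187527359183, 'k1': 0.0021815074440780734, 'world_from_camera': array([[-0.83072581, -0.34684052,  0.43542655,  1.18715562],
       [ 0.55663507, -0.50740587,  0.65779684,  0.89712229],
       [-0.00721261,  0.7888225 ,  0.61457875,  1.00026368],
       [ 0.        ,  0.        ,  0.        ,  1.        ]])}
top {'fx': 397.04351528961024, 'fy': 397.04351528961024, 'cx': 257.3129373650522, 'cy': 187.3559513971223, 'k1': -0.055090132273531565, 'world_from_camera': array([[ 9.98798462e-03,  9.81400875e-01, -1.91709580e-01,
         3.22012014e-01],
       [-9.99949377e-01,  9.56922904e-03, -3.11006495e-03,
        -1.32958643e-02],
       [-1.21770759e-03,  1.91730939e-01,  9.81446771e-01,
         1.33072934e+00],
       [ 0.00000000e+00,  0.00000000e+00,  0.00000000e+00,
         1.00000000e+00]])}
```

View pics/scene0.png

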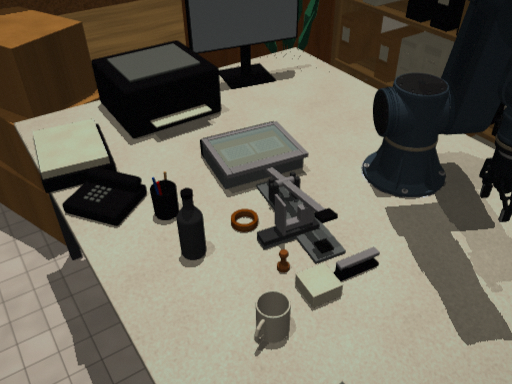

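View pics/top0.png

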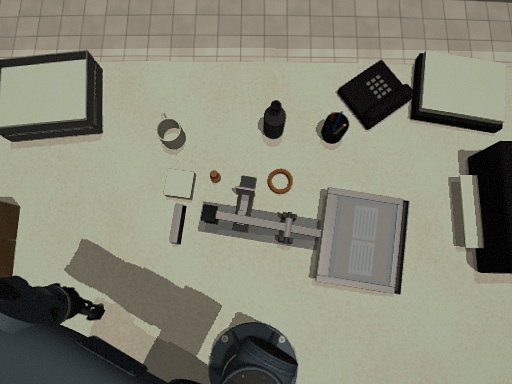

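```bash
cat > h.py <<'E'
import numpy as np,cv2
from scipy.spatial.transform import Rotation as R
from workcell import ctrl
def proj(n,P):
    p=ctrl.camera_params(n);T=np.linalg.inv(p['world_from_camera']);c=(T[:3,:3]@np.atleast_2d(P).T).T+T[:3,3]
    a=np.c_[c[:,0]/-c[:,2],-c[:,1]/-c[:,2]];r2=(a**2).sum(1)[:,None];a=a*(1+p['k1']*r2)
    return a*[p['fx'],p['fy']]+[p['cx'],p['cy']]
def back(n,uv,z):
    p=ctrl.camera_params(n);d=(np.array(uv)-[p['cx'],p['cy']])/[p['fx'],p['fy']];a=d.copy()
    for _ in range(10):a=d/(1+p['k1']*(a@a))
    W=p['world_from_camera'];r=W[:3,:3]@[a[0],-a[1],-1];o=W[:3,3];return o+r*(z-o[2])/r[2]
E
python3 - <<'E'
import cv2
a=cv2.imread('pics/top0.png')[160:300,160:420];cv2.imwrite('pics/topc.png',cv2.resize(a,None,fx=3,fy=3,interpolation=2))
a=cv2.imread('pics/scene0.png')[115:275,190:350];cv2.imwrite('pics/scenec.png',cv2.resize(a,(600,600),interpolation=2))
E
```

```text
(no output)
```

View pics/topc.png

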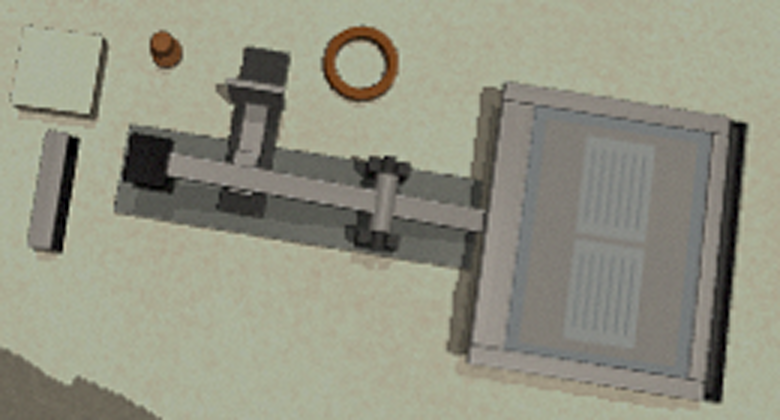

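View pics/scenec.png

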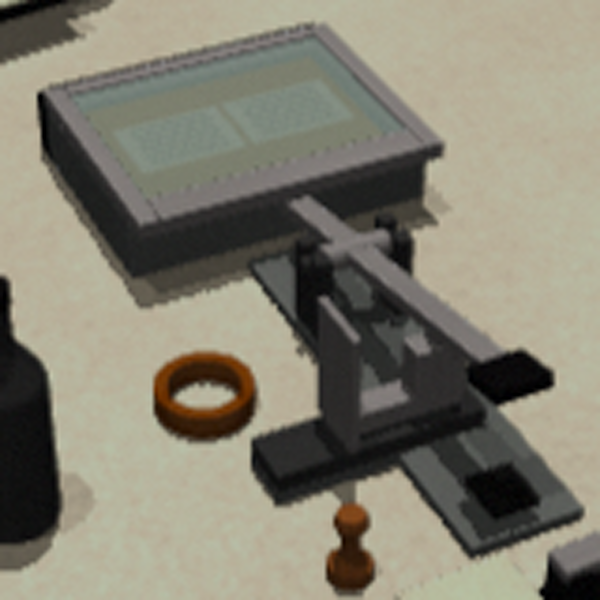

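Run:
```python
from h import *
from scipy.optimize import least_squares
t=lambda x,y:('top',x/3+160,y/3+160)
s=lambda x,y:('scene',x/3.75+190,y/3.75+115)
# stand pts
obs=[((110,150,81),t(505,83)),((110,-150,81),t(470,360)),((360,150,81),t(735,120)),((110,150,81),s(150,228)),((110,-150,81),s(440,150)),((360,150,81),s(42,95)),((360,-150,81),s(322,25)),((-247,0,134),t(148,162)),((-247,0,134),s(512,374)),((0,0,86),t(384,201)),((0,0,83),s(357,243))]
def P(q,p):
    c,sn=np.cos(q[2]),np.sin(q[2]);p=np.array(p)/1000;return np.array([q[0]+c*p[0]-sn*p[1],q[1]+sn*p[0]+c*p[1],p[2]])
def f(q):return np.concatenate([proj(o[0],P(q,p))[0]-o[1:] for p,o in obs])
r=least_squares(f,[.25,-.1,-1.6],loss='soft_l1');print(r.x);print(r.fun.reshape(-1,2).round(1) if len(r.fun)==22 else 0)
q=r.x;np.save('q.npy',q)
c,sn=np.cos(q[2]),np.sin(q[2])
print('pad',P(q,(-247,0,134)),'tab face y=80..',P(q,(-150,80,145)))
def inv(w):d=w[:2]-q[:2];return np.array([c*d[0]+sn*d[1],-sn*d[0]+c*d[1]])*1000
for n in [t(218,85),t(288,97),t(230,85),s(330,290),s(362,337)]:
    print(n[0],inv(back(n[0],n[1:],.145)))
for nm,n,z in [('stamp',t(160,42),.06),('tape',t(361,63),.024),('stapler',t(52,190),.05),('note',t(58,70),.045),('flask',('top',275,105),.22)]:
    w=back(n[0],n[1:],z);print(nm,w.round(3),inv(w).round())
o=ctrl.observe();print(R.from_rotvec(o['orientation']).as_matrix().round(3))
```

```text
[ 0.4363433  -0.10524393 -1.71956597]
[[-0.4 -0.3]
 [-1.   1.8]
 [-0.2 -0.6]
 [-2.9 -1. ]
 [ 1.  -2.4]
 [-0.5 -2.1]
 [-0.2 -1.6]
 [-1.2 -0.3]
 [-0.3 -1.2]
 [-0.5  1. ]
 [-1.   0.7]]
pad [0.472954   0.13902776 0.134     ] tab face y=80.. [0.53769286 0.03124148 0.145     ]
top [-185.59355747   86.97269988]
top [-113.5336726    85.97071618]
top [-173.57237849   88.89465253]
scene [-117.42386258   82.44589917]
scene [-178.28351613   86.84068989]
stamp [0.614 0.136 0.06 ] [-265.  140.]
tape [ 0.6   -0.086  0.024] [-43. 159.]
stapler [0.451 0.249 0.05 ] [-352.  -38.]
note [0.584 0.249 0.045] [-373.   94.]
flask [ 0.789 -0.06   0.22 ] [-97. 342.]
[[ 0.894 -0.     0.448]
 [-0.448 -0.001  0.894]
 [ 0.    -1.    -0.001]]
```

```bash
cat >> h.py <<'E'
def W(x,y,z):
    q=np.load('q.npy');c,s=np.cos(q[2]),np.sin(q[2]);return np.array([q[0]+(c*x-s*y)/1000,q[1]+(s*x+c*y)/1000,z/1000])
def S(w):
    q=np.load('q.npy');c,s=np.cos(q[2]),np.sin(q[2]);d=w[:2]-q[:2];return np.array([c*d[0]+s*d[1],-s*d[0]+c*d[1],w[2]])*1000
def go(x,y,z):
    o=ctrl.observe();M=R.from_rotvec(o['orientation']).as_matrix();print('t',o['clock'],'shift cm',(M.T@(W(x,y,z)-o['position'])*100).round(2),'stand mm now',S(o['position']).round(1),'F',o['force'].round(1),'op',o['opening'])
    q=np.load('q.npy')[2];yd=W(0,1000,0)-W(0,0,0);print('toolx yaw',np.arctan2(M[1,0],M[0,0]),'standy yaw',q+np.pi/2)
E
python3 -c "
from h import *
go(-148,46,250)"
```

```text
t 0.1 shift cm [ 43.5    0.61 -24.32] stand mm now [-514.4 -291.8  255.9] F [ 0.1  0.8 -0.5] op 0.08544092934594957
toolx yaw -0.4647913188344522 standy yaw -0.1487696406718677
```

move_arm(
  targets=[
    {"x":3.6,"y":0,"z":-2.0,"roll":-0.1,"claw":0},
    {"x":7.2,"y":0,"z":-4.0,"roll":-0.2,"claw":0},
    {"x":10.8,"y":0,"z":-6.0,"roll":-0.316,"claw":0},
    {"x":14.4,"y":0,"z":-8.0,"roll":-0.316,"claw":0},
    {"x":18,"y":0,"z":-10,"roll":-0.316,"claw":0},
    {"x":21.6,"y":0,"z":-12,"roll":-0.316,"claw":0},
    {"x":25.2,"y":0,"z":-14,"roll":-0.316,"claw":0},
    {"x":28.8,"y":0,"z":-16,"roll":-0.316,"claw":0},
    {"x":32.4,"y":0,"z":-18,"roll":-0.316,"claw":0},
    {"x":36,"y":0,"z":-20,"roll":-0.316,"claw":0},
    {"x":39.6,"y":0.3,"z":-22.2,"roll":-0.316,"claw":0},
    {"x":43.5,"y":0.6,"z":-24.3,"roll":-0.316,"claw":0},
  ],
)

```text
clock: 1.1
position: [0.5025, 0.0355, 0.2504]
orientation: [-1.568, 0.117, -0.117]
force: [0.1, 1.2, 0.3]
opening: -0.0
```

```bash
python3 -c "
from h import *
go(-148,46,130)
for n in('scene','top'):
    im=ctrl.read_camera(n)[:,:,::-1]
    a=im[100:270,160:420] if n=='top' else im[85:275,170:380]
    cv2.imwrite(f'pics/{n}1.png',cv2.resize(a,None,fx=2.9,fy=2.9,interpolation=2))
"
```

```text
t 1.1 shift cm [ 0.15 12.04 -0.1 ] stand mm now [-149.    44.5  250.4] F [0.1 1.2 0.3] op -1.1841972721280093e-05
toolx yaw -0.14906739971019137 standy yaw -0.1487696406718677
```

View pics/scene1.png

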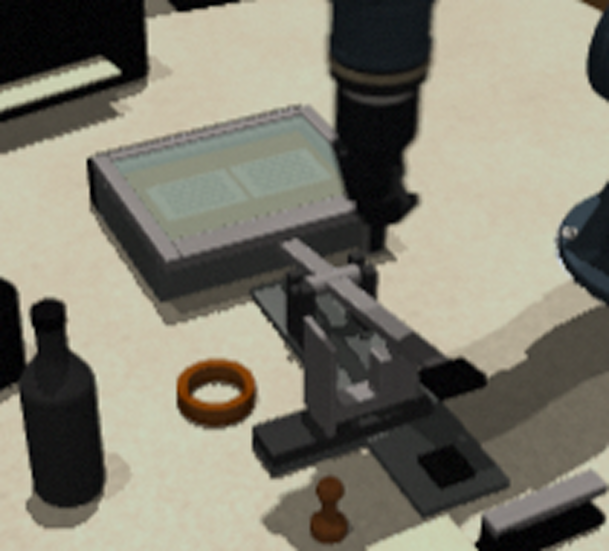

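View pics/top1.png

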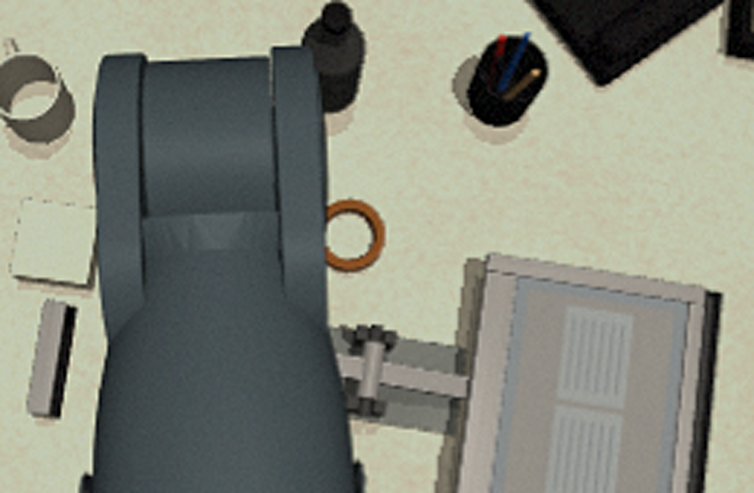

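move_arm(
  targets=[
    {"x":0.1,"y":3,"z":0},
    {"x":0.1,"y":6,"z":0},
    {"x":0.1,"y":8,"z":0},
    {"x":0.1,"y":10,"z":0},
    {"x":0.1,"y":11,"z":0},
    {"x":0.1,"y":12,"z":0},
    {"x":0.1,"y":12,"z":0},
  ],
)

```text
invalid input at $.targets[0]: expected keys x, y, z, roll, claw
```

```bash
python3 -c "
from h import *
go(-148,127,130)
im=ctrl.read_camera('scene')[:,:,::-1]
cv2.imwrite('pics/scene2.png',cv2.resize(im[85:275,170:380],None,fx=2.9,fy=2.9,interpolation=2))
"
```

```text
t 1.2 shift cm [ 8.09 11.93  0.15] stand mm now [-147.    46.2  249.3] F [-1.2  0.  -1.4] op 8.273827910070843e-05
toolx yaw -0.15392634039628167 standy yaw -0.1487696406718677
```

View pics/scene2.png

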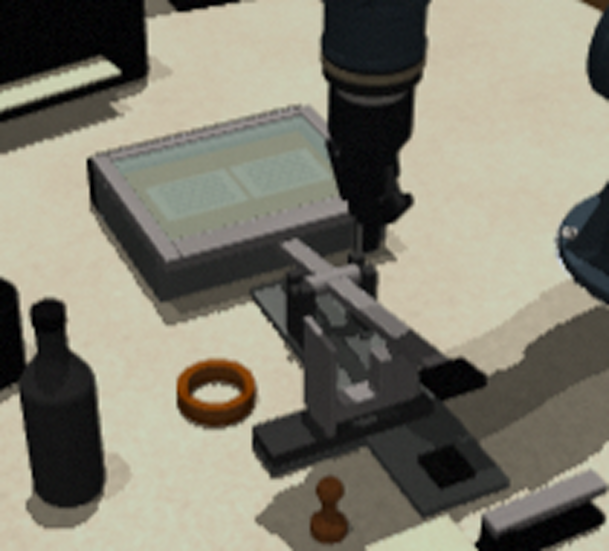

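move_arm(
  targets=[
    {"x":0,"y":3,"z":0,"roll":0,"claw":0},
    {"x":0,"y":6,"z":0,"roll":0,"claw":0},
    {"x":0,"y":8,"z":0,"roll":0,"claw":0},
    {"x":0,"y":10,"z":0,"roll":0,"claw":0},
    {"x":0,"y":11,"z":0,"roll":0,"claw":0},
    {"x":0,"y":12,"z":0,"roll":0,"claw":0},
    {"x":0,"y":12,"z":0,"roll":0,"claw":0},
  ],
)

```text
clock: 1.83
position: [0.5011, 0.0382, 0.1294]
orientation: [-1.568, 0.118, -0.115]
force: [-0.5, 0.9, 0.3]
opening: -0.0001
```

```bash
python3 -c "
from h import *
go(-148,127,130)
im=ctrl.read_camera('scene')[:,:,::-1]
cv2.imwrite('pics/scene3.png',cv2.resize(im[115:255,220:360],(700,600),interpolation=2))
print(proj('scene',[W(-148,46,105)]))
"
```

```text
t 1.8333 shift cm [ 8.42 -0.08 -0.35] stand mm now [-151.5   42.8  129.4] F [-0.5  0.9  0.3] op -0.00011879129308140685
toolx yaw -0.1480910326192616 standy yaw -0.1487696406718677
[[293.88450019 205.78500511]]
```

View pics/scene3.png

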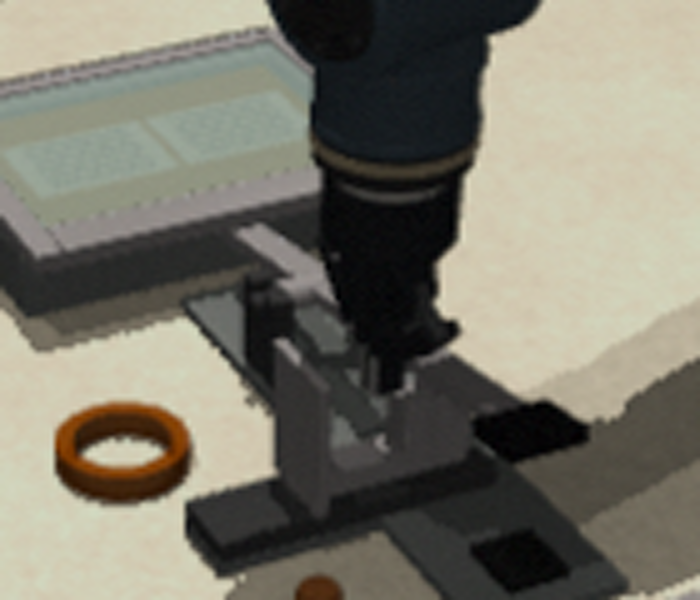

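move_arm(
  targets=[
    {"x":1.5,"y":0,"z":0,"roll":0,"claw":0},
    {"x":2.5,"y":0,"z":0,"roll":0,"claw":0},
    {"x":3.2,"y":0,"z":0,"roll":0,"claw":0},
    {"x":4,"y":0,"z":0,"roll":0,"claw":0},
    {"x":4.7,"y":0,"z":0,"roll":0,"claw":0},
    {"x":5.4,"y":0,"z":0,"roll":0,"claw":0},
    {"x":6.1,"y":0,"z":0,"roll":0,"claw":0},
    {"x":6.8,"y":0,"z":0,"roll":0,"claw":0},
    {"x":7.4,"y":0,"z":0,"roll":0,"claw":0},
    {"x":7.8,"y":0,"z":0,"roll":0,"claw":0},
    {"x":7.8,"y":0,"z":0,"roll":0,"claw":0},
  ],
)

```text
clock: 2.8
position: [0.5805, 0.0261, 0.131]
orientation: [-1.567, 0.116, -0.118]
force: [2.1, -0.4, 3.2]
opening: -0.0001
```

```bash
python3 -c "
from h import *
go(-148,129,130)
im=ctrl.read_camera('scene')[:,:,::-1]
cv2.imwrite('pics/scene4.png',cv2.resize(im[115:255,220:360],(700,600),interpolation=2))
for y in(84,126,140):print(y,(proj('scene',[W(-180,y,145),W(-120,y,145)])-[220,115])*[5,600/140])
"
```

```text
t 2.8 shift cm [ 0.59  0.1  -0.32] stand mm now [-151.2  123.1  131. ] F [ 2.1 -0.4  3.2] op -8.261168235873214e-05
toolx yaw -0.1489185362244285 standy yaw -0.1487696406718677
84 [[338.67238966 385.44487713]
 [289.60696401 334.18061222]]
126 [[270.56648952 403.53538514]
 [223.11672916 351.19230396]]
140 [[247.54782118 409.64974279]
 [200.65366657 356.93954455]]
```

View pics/scene4.png

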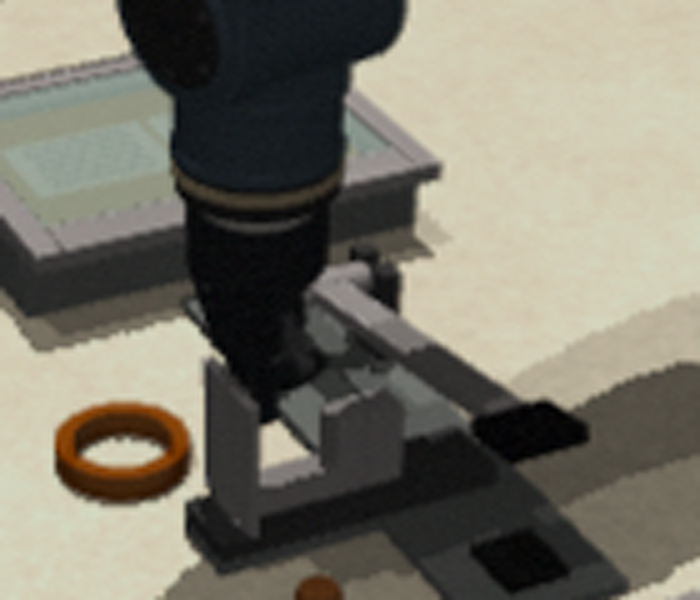

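move_arm(
  targets=[
    {"x":0.2,"y":0,"z":0,"roll":0,"claw":0},
    {"x":0.4,"y":0,"z":0,"roll":0,"claw":0},
    {"x":0.5,"y":0,"z":0,"roll":0,"claw":0},
    {"x":0.5,"y":0,"z":0,"roll":0,"claw":0},
  ],
)

```text
clock: 3.18
position: [0.5845, 0.0254, 0.131]
orientation: [-1.568, 0.116, -0.117]
force: [-0.0, 1.5, 5.4]
opening: 0.0001
```

```bash
python3 -c "
from h import *
go(-148,110,250)
"
```

```text
t 3.1833 shift cm [ -1.71 -11.9   -0.31] stand mm now [-151.2  127.1  131. ] F [-0.   1.5  5.4] op 0.00011287418597654263
toolx yaw -0.14879408932135726 standy yaw -0.1487696406718677
```

move_arm(
  targets=[
    {"x":-1,"y":0,"z":0,"roll":0,"claw":0},
    {"x":-1.7,"y":0,"z":0,"roll":0,"claw":0},
    {"x":-1.7,"y":-3,"z":0,"roll":0,"claw":0},
    {"x":-1.7,"y":-6,"z":0,"roll":0,"claw":0},
    {"x":-1.7,"y":-9,"z":0,"roll":0,"claw":0},
    {"x":-1.7,"y":-10.5,"z":0,"roll":0,"claw":0},
  ],
)

```text
clock: 3.68
position: [0.5676, 0.028, 0.239]
orientation: [-1.567, 0.114, -0.119]
force: [0.8, -0.4, 0.4]
opening: -0.0002
```

```bash
python3 -c "
from h import *
go(-246,0,220)
im=ctrl.read_camera('scene')[:,:,::-1]
cv2.imwrite('pics/scene5.png',cv2.resize(im[115:255,220:360],(700,600),interpolation=2))
"
```

```text
t 3.6833 shift cm [-11.01   1.88   9.48] stand mm now [-151.2  110.1  239. ] F [ 0.8 -0.4  0.4] op -0.0001981995117451424
toolx yaw -0.14873774610275786 standy yaw -0.1487696406718677
```

View pics/scene5.png

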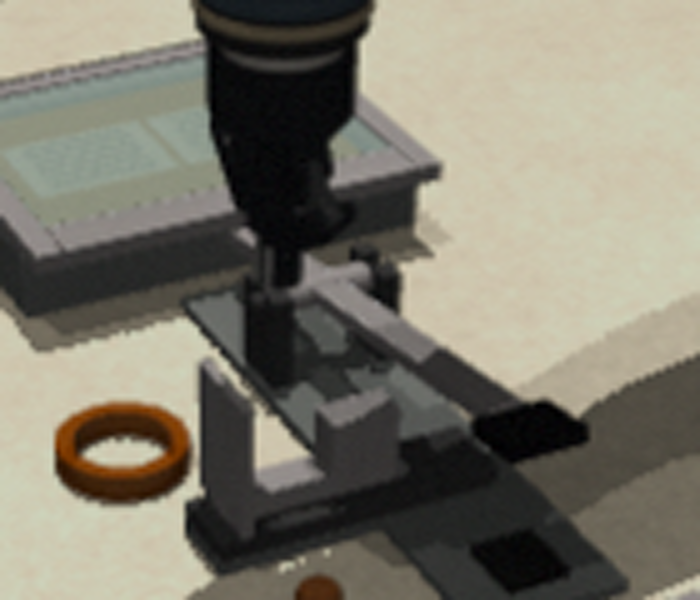

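move_arm(
  targets=[
    {"x":-2.5,"y":0,"z":2.2,"roll":0,"claw":0},
    {"x":-5,"y":0,"z":4.4,"roll":0,"claw":0},
    {"x":-7.5,"y":0,"z":6.6,"roll":0,"claw":0},
    {"x":-10,"y":0,"z":8.4,"roll":0,"claw":0},
    {"x":-11,"y":1.9,"z":9.2,"roll":0,"claw":0},
    {"x":-11,"y":3.9,"z":9.2,"roll":0,"claw":0},
    {"x":-11,"y":4.4,"z":9.2,"roll":0,"claw":0},
    {"x":-11,"y":4.4,"z":9.2,"roll":0,"claw":0},
  ],
)

```text
clock: 4.4
position: [0.4711, 0.1349, 0.1904]
orientation: [-1.569, 0.119, -0.115]
force: [0.5, -0.6, 0.2]
opening: 0.0001
```

```bash
python3 -c "
from h import *
go(-243,0,165)
print(ctrl.tip_extent)
im=ctrl.read_camera('scene')[:,:,::-1]
cv2.imwrite('pics/scene6.png',cv2.resize(im[115:255,220:360],(700,600),interpolation=2))
"
```

```text
t 4.4 shift cm [0.13 2.54 0.03] stand mm now [-242.7   -1.3  190.4] F [ 0.5 -0.6  0.2] op 7.358784297037265e-05
toolx yaw -0.1485124586627505 standy yaw -0.1487696406718677
0.025
```

View pics/scene6.png

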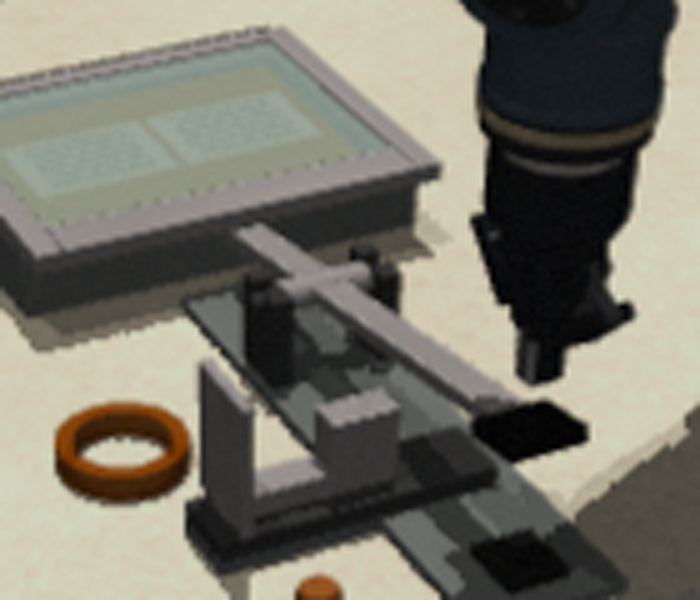

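move_arm(
  targets=[
    {"x":0.1,"y":1.5,"z":0,"roll":0,"claw":0},
    {"x":0.1,"y":2.5,"z":0,"roll":0,"claw":0},
    {"x":0.1,"y":3,"z":0,"roll":0,"claw":0},
    {"x":0.1,"y":3.5,"z":0,"roll":0,"claw":0},
    {"x":0.1,"y":4,"z":0.1,"roll":0,"claw":0},
    {"x":0.1,"y":4.6,"z":0.1,"roll":0,"claw":0},
    {"x":0.1,"y":5.2,"z":0.1,"roll":0,"claw":0},
    {"x":0.1,"y":5.8,"z":0.2,"roll":0,"claw":0},
    {"x":0.1,"y":6.4,"z":0.2,"roll":0,"claw":0},
    {"x":0.1,"y":7,"z":0.2,"roll":0,"claw":0},
    {"x":0.1,"y":7,"z":0.2,"roll":0,"claw":0},
  ],
)

```text
clock: 5.37
position: [0.4741, 0.1376, 0.1217]
orientation: [-1.566, 0.116, -0.118]
force: [1.8, 3.8, 8.3]
opening: -0.0001
```

```bash
python3 -c "
from h import *
go(-247,0,63)
im=ctrl.read_camera('scene')[:,:,::-1]
cv2.imwrite('pics/scene7.png',cv2.resize(im[115:255,220:360],(700,600),interpolation=2))
"
```

```text
t 5.3667 shift cm [-0.14  5.87  0.12] stand mm now [-245.7    1.3  121.7] F [1.8 3.8 8.3] op -0.00011065688387853847
toolx yaw -0.1487268980154544 standy yaw -0.1487696406718677
```

View pics/scene7.png

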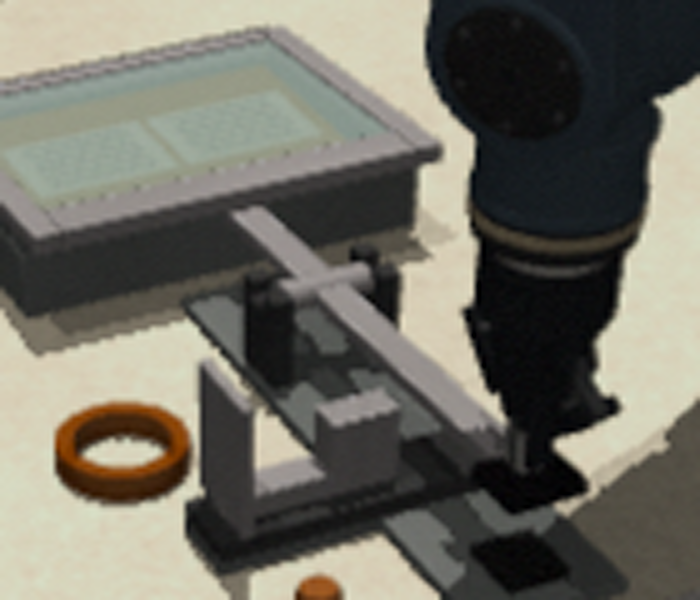

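move_arm(
  targets=[
    {"x":0,"y":0.6,"z":0,"roll":0,"claw":0},
    {"x":0,"y":1.2,"z":0,"roll":0,"claw":0},
    {"x":0,"y":1.8,"z":0.1,"roll":0,"claw":0},
    {"x":0,"y":2.4,"z":0.1,"roll":0,"claw":0},
    {"x":0,"y":3,"z":0.1,"roll":0,"claw":0},
    {"x":0,"y":3.6,"z":0.2,"roll":0,"claw":0},
    {"x":0,"y":4.2,"z":0.2,"roll":0,"claw":0},
    {"x":0,"y":4.7,"z":0.2,"roll":0,"claw":0},
    {"x":0,"y":5.1,"z":0.2,"roll":0,"claw":0},
    {"x":0,"y":5.3,"z":0.2,"roll":0,"claw":0},
    {"x":0,"y":5.3,"z":0.2,"roll":0,"claw":0},
  ],
)

```text
clock: 6.33
position: [0.4743, 0.1386, 0.069]
orientation: [-1.568, 0.116, -0.118]
force: [-1.8, -4.1, 8.1]
opening: -0.0001
```

```bash
python3 -c "
from h import *
go(-247,0,62)
im=ctrl.read_camera('scene')[:,:,::-1]
cv2.imwrite('pics/scene8.png',cv2.resize(im[115:255,220:360],(700,600),interpolation=2))
"
```

```text
t 6.3333 shift cm [-0.14  0.7   0.02] stand mm now [-246.8    1.4   69. ] F [-1.8 -4.1  8.1] op -0.00012291362599257128
toolx yaw -0.14939270298441004 standy yaw -0.1487696406718677
```

View pics/scene8.png

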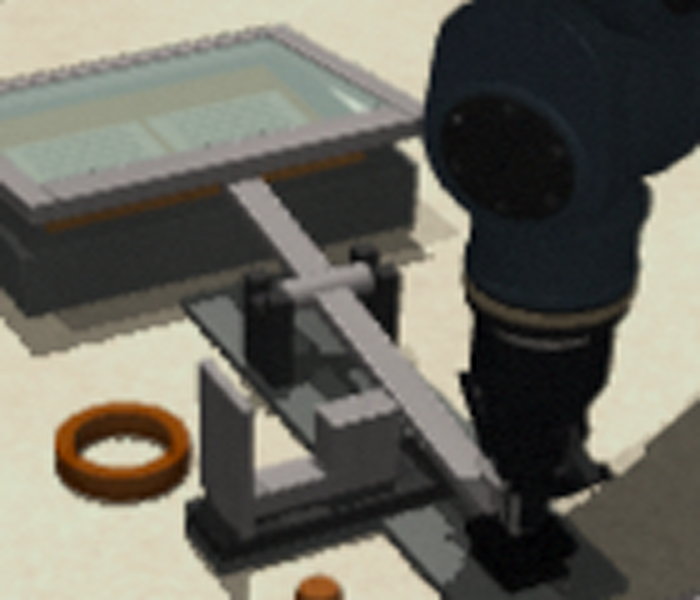

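move_arm(
  targets=[
    {"x":0,"y":0.2,"z":0,"roll":0,"claw":0},
    {"x":0,"y":0.4,"z":0,"roll":0,"claw":0},
    {"x":0,"y":0.5,"z":0,"roll":0,"claw":0},
    {"x":0,"y":0.6,"z":0,"roll":0,"claw":0},
    {"x":0,"y":0.7,"z":0,"roll":0,"claw":0},
    {"x":0,"y":0.7,"z":0,"roll":0,"claw":0},
  ],
)

```text
clock: 6.88
position: [0.4746, 0.1384, 0.0638]
orientation: [-1.568, 0.115, -0.12]
force: [-10.6, -9.4, 40.4]
opening: -0.0002
```

move_arm(
  targets=[
    {"x":0,"y":-0.1,"z":0,"roll":0,"claw":0},
    {"x":0,"y":-0.1,"z":0,"roll":0,"claw":0},
    {"x":0,"y":-0.1,"z":0,"roll":0,"claw":0},
  ],
)

```text
clock: 7.13
position: [0.4745, 0.1384, 0.064]
orientation: [-1.569, 0.116, -0.119]
force: [-5.8, -6.9, 24.2]
opening: 0.0
```

```bash
python3 -c "
from h import *
go(-247,0,62)
im=ctrl.read_camera('scene')[:,:,::-1]
cv2.imwrite('pics/scene9.png',cv2.resize(im[115:255,220:360],(700,600),interpolation=2))
cv2.imwrite('pics/scene9f.png',im)
cv2.imwrite('pics/top9.png',ctrl.read_camera('top')[:,:,::-1])
print(ctrl.observe()['force'])
"
```

```text
t 7.1333 shift cm [-0.16  0.2   0.04] stand mm now [-246.6    1.6   64. ] F [-5.8 -6.9 24.2] op 9.753131182982745e-06
toolx yaw -0.14955228039541804 standy yaw -0.1487696406718677
[-5.69799049 -7.24523465 22.85028585]
```

View pics/scene9.png

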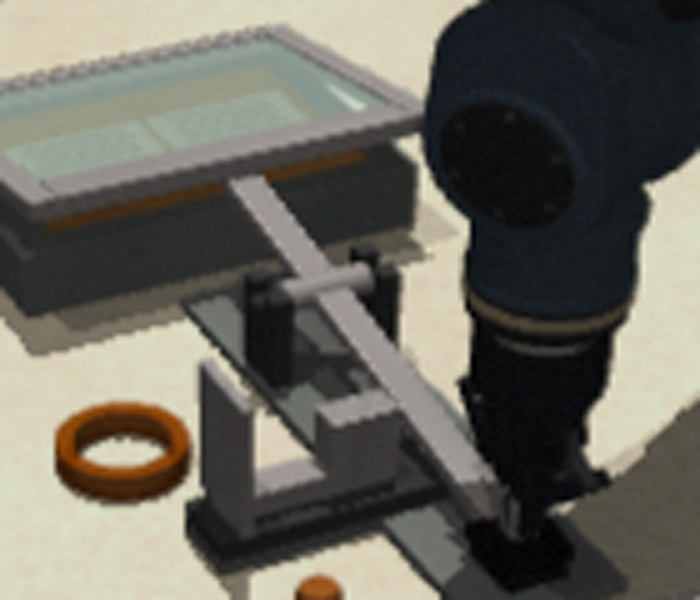

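View pics/scene9f.png

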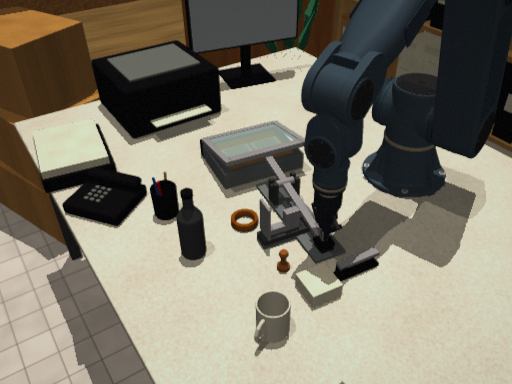

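```bash
python3 -c "
from h import *
for a in(0,.155,.185):
    r=[(360-250*np.cos(a),y,81+250*np.sin(a)) for y in(150,-150)]
    print(a,(proj('scene',[W(*p) for p in r])-[220,115])*[5,600/140])
"
```

```text
0 [[ 35.38999107 256.46464404]
 [441.84179141 160.96278817]]
0.155 [[ 30.56263203 211.93573841]
 [442.59673572 117.87256713]]
0.185 [[ 29.2105493  202.79087225]
 [442.23225631 109.07287598]]
```

```bash
python3 -c "
import cv2,numpy as np
a=cv2.imread('pics/scene6.png');b=cv2.imread('pics/scene9.png')
t=np.hstack([a[170:280,0:130],b[170:280,0:130]]);cv2.imwrite('pics/cmp.png',cv2.resize(t,None,fx=3,fy=3))
"
```

```text
(no output)
```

View pics/cmp.png

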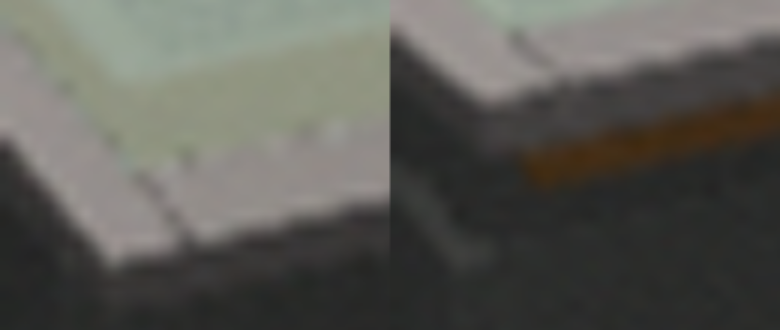

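```bash
python3 -c "
from workcell import ctrl
print(ctrl.sign_off());s=ctrl.observe();print(s['clock'],s['force'],s['position'])"
```

```text
the job is handed in; nothing more can be done
None
the job is handed in; nothing more can be done
```

I pushed the bolt out by its tab, then pressed the lever's black pad down onto its stop. I handed the job in at about 7.2 s, with the closed fingertips still holding the pad down. Sign-off reports no verdict.

Last checks before handing in:
- **Bolt:** in the scene picture the tab face stands at about y = 137 mm. That is about 57 mm of travel, where more than 42 mm was needed.
- **Flap:** its front corner moved by about 54 px in the enlarged picture, which matches about 0.185 rad open. The arm stayed clear of the flap.
- **Pad:** the fingertips measured about 39 mm above the desk, against about 37 mm for fully down. They were pressing with about 23 N.
- **Lever and bystanders:** the pin sits in its forks, and the scene picture shows the other things where they stood. I compared their positions by eye only, and did not view the last top picture.

On reaching the stop, the press peaked briefly at about 40 N vertically (about 43 N with the sideways part). This was through the fingertips on the pad; I backed off 1 mm at once. While pushing the bolt, the tool read about 5 N upward, which I did not explain. It was gone after I lifted away.

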